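Set the shogi clock's dial and start it

TASK

Set the game clock and start it: with one fingertip, push the brass pointer on its dial round until it points at the ring mark (the hollow circle, not the solid disc or the small dot), and after that press down the raised end of the rocker beside the dial until it has tipped fully over. Only touch and push: grip and lift nothing, use no great force, and leave the teacup, the piece box and the two shogi pieces where they are.

Things in the scene. Friction and masses are not known exactly. Their poses are not given: they have to be found in the camera images.
- clock: Black lacquer game clock, fixed to the board, 155 (its x) by 245 (its y) by 50 mm tall; origin at the centre of its underside, z up. Its flat top carries the dial (centre at y -45 mm) and the rocker (hinge at y +80 mm).
- dial (a point): Centre of the dial on the clock's flat top face: the pointer turns about the vertical line through it. The dial is 151 mm across. The height of this point is the height of the top face.
- pointer (a joint): Angle of the brass pointer (rad), free from -3.5 to 3.5 and growing counterclockwise seen from above; at 0 it points along the clock's -x. It starts within 0.5 of 0. The marks lie at +1.571, 3.142 (= -3.142) and -1.571, in random order. Light friction (about 1 N at 38 mm from the axis) keeps the pointer where it is left.
- pointer_tip (a point): Top of the pointer's pointed end, 46.5 mm from its axis. The pointer is one-sided: a hub of 18 mm diameter on the axis and an upright brass bar 9 mm wide ending in a point about 15 mm wide (widest 39 mm from the axis). All of it stands from 4 to 22 mm above the top face.
- pointer_aim (a point): Where the pointer is aiming: on the line of the pointer, 62 mm from its axis, 1 mm above the top face. It lies on the middle of a mark when the pointer points exactly at that mark.
- mark_ring: The ring mark: hollow brass ring, 26 mm outside, 18 mm inside diameter, inlaid 1 mm proud of the top face; origin at its centre, 62 mm from the dial's centre. The pointer is to point at this one.
- mark_disc: Solid brass disc of 26 mm diameter inlaid in the dial, 62 mm from the dial's centre; not wanted.
- mark_dot: Small brass dot of 9 mm diameter inlaid in the dial, 62 mm from the dial's centre; not wanted.
- rocker (a joint): Tilt of the mulberry wood rocker (rad): about -0.19 at the start (its far end, towards the clock's +x, is raised), +0.2 when the far end is fully down. It stays where it is left and needs about 1 to 2 N on the end. The rocker is a bar 80 mm long (clock x), 30 mm wide, 8 mm thick, hinged at its middle 14 mm above the top face.
- rocker_far (a point): On the top of the rocker's far, raised end, 30 mm from the hinge (10 mm from the end), midway across its width: the place to press straight down. It goes down about 12 mm.
- teacup: Celadon teacup, 68 mm across the rim and 62 mm tall, loose on the board on the robot's side of the clock; origin at the centre of its underside. Leave alone.
- piece_box: Closed mulberry piece box with hinged lid and brass catch, 79 by 104 by 53 mm tall, fixed on the board on the robot's side of the clock; origin at the centre of its underside. Leave alone.
- piece_large: Pentagonal boxwood shogi piece lying flat on the board, 34 by 30 by 10 mm, loose; origin at the centre of its underside. Leave alone.
- piece_small: Pentagonal boxwood shogi piece lying flat on the board, 28 by 23 by 8 mm, loose; origin at the centre of its underside. Leave alone.
- board: Kaya shogi board on squat legs, fixed, 333 (x) by 364 (y) mm, its top 110 mm above its origin, which lies on the tatami under its centre.

How it is judged:
On the way, in this order (a step that is already met when the one before it is completed fails the run):
1. the pointer points at the ring mark (horizontal distance between pointer_aim and mark_ring below 0.012 m), for 0.3 s.
2. the rocker's raised end is pressed fully down (value of joint rocker above 0.15 rad), for 0.1 s.
At the end, for the whole second after the job is handed in: The pointer is at rest with its line within 12 mm of the ring mark's centre (it points at the ring), the rocker is tipped over with its far end down (above 0.15 rad), and the teacup and pieces are within 10 mm of where they were (horizontal distance between pointer_aim and mark_ring below 0.012 m and value of joint rocker above 0.15 rad and velocity of joint pointer between -0.05 and 0.05 rad/s and distance of each of teacup, piece_large, piece_small from where it was at the start of the episode below 0.01 m and angle between teacup's own z axis and vertical below 0.2 rad); the robot touches nothing.
It fails at once if the teacup or a shogi piece is moved more than 10 mm, lifted or tipped (distance of any of teacup, piece_large, piece_small from where it was at the start of the episode above 0.01 m or angle between teacup's own z axis and vertical above 0.3 rad).
It fails at once if the piece box is pushed or gripped (contact force between the fingers and piece_box above 3 N).
It fails at once if the clock or its pointer or rocker is gripped or forced (over 30 N) (contact force between the fingers and clock above 30 N).
It also fails if it takes over 48 s, if anything falls off the work surface, if the arm or the gripper's body presses on something with over 40 N, if the wrist force passes 120 N, or if a joint passes its speed limit or range.

ROBOT

A 6-joint arm with a two-finger parallel gripper is mounted at the origin on the work surface. World frame = base frame: x ahead of the robot, y to its left, z up, the work surface at z = 0. Lengths are in m, angles in rad, forces in N, time in s.
With the tool pointing down it reaches from about 0.375 to 0.925 m from the base axis. Payload 5.7 kg.
Tool frame: the origin (TCP) lies midway between the tips of the shut fingers; the grasp point (between the pads) lies 19 mm behind it (env.hold_point_z is the distance from the TCP to the grasp point, in m); z points along the fingers, y is the line along which they close (so a half turn about z gives the same grasp; the last joint's range is limited). The gripper opens to 85 mm and grips with 20 to 120 N. Pads are 22 mm wide; open, the fingers measure 114 mm over their backs; the gripper's body (76 mm by 85 mm) begins 54 mm behind the grasp point. The pads swing forward as they close: fully open they stand 13 mm farther back than shut.
Start: joints at [1.121, 0.359, 1.51, -0, 1.272, -0.115], TCP at [0.197, 0.567, 0.231] pointing down, gripper open.
Joint ranges: [-2.97, 2.97], [-1.01, 2.36], [0.21, 2.38], [-0.96, 4.11], [0.2, 2.71], [-2.98, 2.98]. Speed limits (rad/s): [2.39, 2.39, 3.14, 3.14, 3.14, 3.14].

INTERFACE

Orientations are given as a unit quaternion [w, x, y, z].
In Python, from plant import env gives the robot as it stands.
- The arm moves only by the tool jog_arm, never from a script. Its argument "steps" is a list of rows, each a list of 3 entries, a list of its own where there are three numbers: the turn, a rotation vector about the tool's x, y, z in rad, then the shift along the tool's x, y, z in m, then the opening, from 0 (shut) to 1 (fully open). In form: [[[wx, wy, wz], [tx, ty, tz], fingers], ...]. A call has 1 to 20 rows; each row is the pose to reach, as a shift and turn from the pose commanded when the call began, along the tool's axes at that moment; what a row does not reach only later rows make up. A row lasts 1/10 s, in which the tool goes at most 50 mm and 8.59 degrees, less where a joint would pass 70% of its speed; a pose out of reach is approached as far as the arm can. A call with a gripper value outside its range is refused whole. The fingers move at their own pace and stop on an object; the grip force is fixed at half the most. Time passes only in rows, so rows that repeat a pose let the fingers close. It gives the time, the measured TCP pose, the force, the opening and the grip force at its end, in the units of the state.
- env.observe(): the state, without advancing time (a new reading comes with each control period).
- env.get_image(name): name is "scene" or "top" or "wrist"; returns the picture (384x512x3 uint8, red, green, blue); there is no depth.
- env.calibration(name): a dict with "fx", "fy", "cx", "cy" (pixels), "rvec" (rotation vector, rad) and "tvec" (3), from world to camera coordinates, as OpenCV has them. Camera axes: x right, y down, z forward; pixel columns grow to the right and rows downward; lengths in m; the calibration is good to about 2 mm. A picture is of the moment at which its call begins: read the wrist's pose just before it. calibration takes no time and is no camera call; for the wrist camera it gives the pose at the moment of the call.
- env.sign_off(): hands the job in; it is judged then, once.
Trained networks look in the newest picture that a camera, given by its name, has taken for a name from the list of things; names that differ only in an ending like _2 or _b are one class to them, and where a whole thing is asked for, a point or a joint stands for the part that bears it (a point fixed in the world has none). Each returns a list of dicts, best first, with "confidence" (0 to 1); they miss things now and then, are a little off and sometimes report something else, mostly with a low value. They report only what shows in the picture. A call takes as long as a camera call.
- env.find_in(camera, thing): "point" ([column, row] as shares, 0 to 1, of the picture: columns of its width, rows of its height, amid what is visible of it).
The state is a dict: "time": time; "q": joint angles; "qvel": joint speeds; "effort": joint torques, N m; "tcp_pos": TCP position; "ee_rot": TCP orientation; "ft_force": force on the tool from outside, world axes, zero at the start; "ft_torque": the same for the moment, N m; "grip_width": opening from 0.0 (shut) to 1.0 (fully open); "finger_force": force on a finger pad.
Only numpy, scipy, OpenCV 4.12 (cv2) and the standard library are available. Lean on these libraries where they do the work, as an engineer would, in place of code of your own. Each camera call takes 0.05 s, during which the arm holds its last target. There are 200 camera calls.

## Working session

There is one attempt and no reset: what is moved stays moved. The work goes in short steps, Python scripts to look and compute and a tool call to move; the robot and the scene stay as the last step left them, time stands still between calls to the robot, and variables do not carry over. Pictures are saved under pics/ and viewed, at most 10 in all, crops included, and the job is handed in when it is done.

Besides the shell and the picture viewer there is one more tool, called in YAML: its name, and indented under it one key for each argument. jog_arm: Moves the arm, as the interface text tells. Its arguments: {"type":"object","properties":{"steps":{"type":"array"}},"required":["steps"]}

```bash
mkdir -p pics
cat > h.py <<'E'
import numpy as np, cv2
from plant import env
def proj(cam,P):
    c=env.calibration(cam);K=np.array([[c['fx'],0,c['cx']],[0,c['fy'],c['cy']],[0,0,1.]])
    return cv2.projectPoints(np.array(P,float).reshape(-1,3),np.array(c['rvec'],float),np.array(c['tvec'],float),K,None)[0].reshape(-1,2)
def ray(cam,uv,z):
    c=env.calibration(cam);R=cv2.Rodrigues(np.array(c['rvec'],float))[0];t=np.array(c['tvec'],float)
    d=R.T@np.array([(uv[0]-c['cx'])/c['fx'],(uv[1]-c['cy'])/c['fy'],1]);o=-R.T@t
    return o+d*(z-o[2])/d[2]
def save(cam,n,scale=1.5):
    im=env.get_image(cam);cv2.imwrite('pics/'+n,cv2.resize(im[:,:,::-1],None,fx=scale,fy=scale,interpolation=cv2.INTER_CUBIC));return im
E
python3 - <<'E'
from h import *
s=env.observe();print(s['time'],s['tcp_pos'],s['ee_rot'])
save('top','top.png');save('scene','scene.png')
for cam in ['top','scene']:
  for n in ['clock','dial','pointer_tip','pointer','mark_ring','mark_disc','mark_dot','rocker_far','rocker','teacup','piece_box','piece_large','piece_small']:
    r=env.find_in(cam,n)
    for d in r[:2]:
      u=np.array(d['point'])*[512,384]; print(cam,n,round(d['confidence'],2),u.round(1),ray(cam,u,0.16).round(3))
E
```

```text
0.0 [0.19685713 0.56605993 0.23043162] [-2.61282044e-04  1.66619693e-01  9.86020793e-01 -8.97662151e-04]
top clock 0.9 [281.2 153.4] [ 0.573 -0.012  0.16 ]
top dial 0.82 [279.3 152.3] [ 0.575 -0.008  0.16 ]
top pointer_tip 0.54 [306.1 166.4] [ 0.551 -0.052  0.16 ]
top pointer 0.6 [303.6 164.6] [ 0.554 -0.048  0.16 ]
top mark_ring 0.62 [348.3 165.5] [ 0.554 -0.121  0.16 ]
top mark_disc 0.71 [271.2 148.1] [0.582 0.005 0.16 ]
top mark_disc 0.69 [235. 136.] [0.602 0.065 0.16 ]
top rocker_far 0.92 [231.9 135.7] [0.602 0.071 0.16 ]
top rocker_far 0.39 [231.6 226.9] [0.451 0.067 0.16 ]
top rocker 0.63 [234.4 136.3] [0.601 0.066 0.16 ]
top teacup 0.87 [170.3 240.5] [0.428 0.165 0.16 ]
top piece_box 0.76 [307.6 272.9] [ 0.381 -0.054  0.16 ]
top piece_box 0.47 [280.9 155. ] [ 0.57  -0.011  0.16 ]
top piece_large 0.67 [254.8 247.2] [0.42  0.029 0.16 ]
top piece_small 0.61 [229.2 240.7] [0.429 0.07  0.16 ]
top piece_small 0.41 [255.5 248. ] [0.418 0.028 0.16 ]
scene clock 0.57 [229.7 191.9] [0.597 0.05  0.16 ]
scene dial 0.78 [228.5 190.1] [0.596 0.044 0.16 ]
scene pointer_tip 0.82 [227.8 155. ] [ 0.538 -0.071  0.16 ]
scene pointer_tip 0.54 [228.5 192.3] [0.599 0.05  0.16 ]
scene pointer 0.78 [228.6 155.1] [ 0.537 -0.07   0.16 ]
scene mark_ring 0.73 [227.2 176.7] [0.578 0.003 0.16 ]
scene mark_disc 0.66 [229.4 178.3] [0.577 0.01  0.16 ]
scene rocker_far 0.77 [228.7 186.9] [0.591 0.035 0.16 ]
scene rocker_far 0.17 [340.8 199. ] [0.444 0.17  0.16 ]
scene rocker 0.63 [232.2 186.2] [0.585 0.036 0.16 ]
scene teacup 0.69 [340.2 202.1] [0.45  0.176 0.16 ]
scene piece_box 0.7 [298. 148.] [ 0.397 -0.018  0.16 ]
scene piece_large 0.53 [303.9 179.1] [0.46  0.086 0.16 ]
scene piece_large 0.53 [232.7 189.3] [0.589 0.045 0.16 ]
scene piece_small 0.54 [310.7 190.4] [0.472 0.122 0.16 ]
scene piece_small 0.51 [230.7 156.7] [ 0.537 -0.062  0.16 ]
```

Run:
```python
import cv2
a=cv2.imread('pics/top.png')  # 1.5x
c=a[130:450,210:610]; cv2.imwrite('pics/topc.png',cv2.resize(c,None,fx=1.9,fy=1.8))
```

```text
(no output)
```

View pics/top.png

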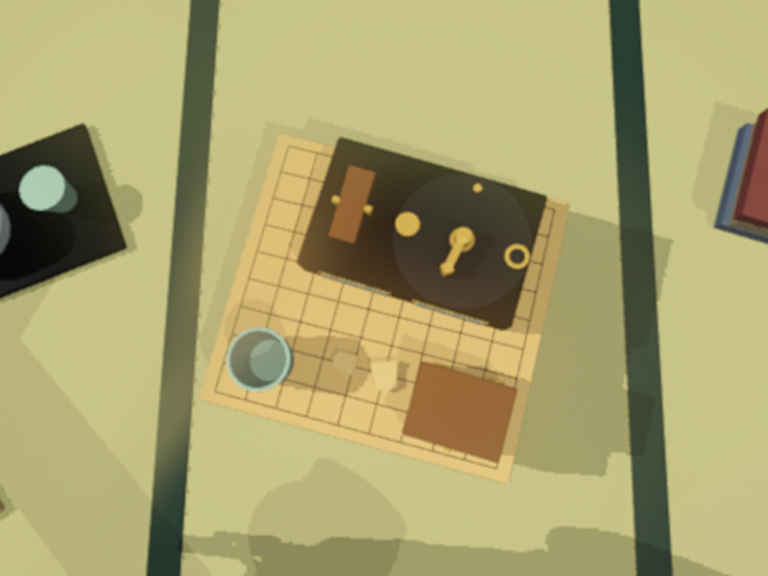

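View pics/topc.png

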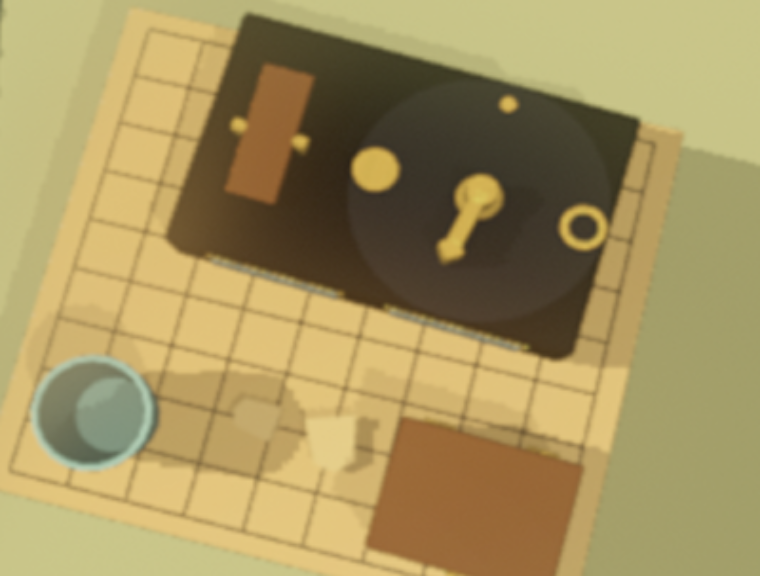

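View pics/scene.png

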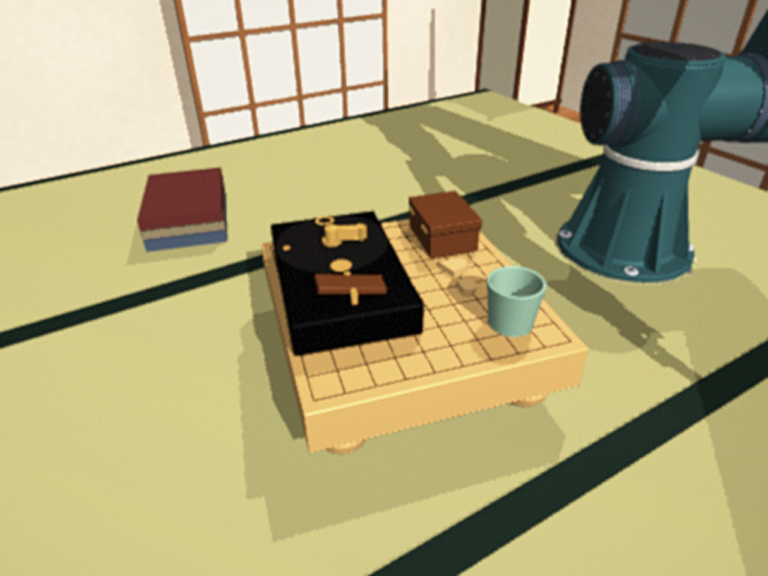

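The top view (1.5x pixels) shows the ring at (517,256), the disc at (407,224) and the dot at (477,188). The hub is at (462,239) with the tip at (447,268). The rocker runs from (361,170) to (342,240), and the box, pieces and cup sit below the clock. The ring is on the clock's -y side, so its angle is +1.571. The pointer is now at about -0.2.

```bash
cat >> h.py <<'E'
def centroid(im,u0,r):
    h=cv2.cvtColor(im,cv2.COLOR_RGB2HSV);m=((h[:,:,2]>110)&(h[:,:,1]>90)).astype(float)
    yy,xx=np.mgrid[:384,:512];w=m*(np.hypot(xx-u0[0],yy-u0[1])<r)
    return np.array([(w*xx).sum(),(w*yy).sum()])/w.sum()
E
python3 - <<'E'
from h import *
im=env.get_image('top')
m={}
for n,u,r in [('ring',(344.5,170.5),12),('disc',(271.2,149),12),('dot',(318,125),7)]:
    c=centroid(im,u,r);m[n]=ray('top',c,0.161);print(n,c.round(1),m[n].round(4))
L=np.array([m['ring'],m['disc'],m['dot']])[:,:2]
M=np.array([[0,-.062],[0,.062],[.062,0]])
a,b=M-M.mean(0),L-L.mean(0);th=np.arctan2((a[:,0]*b[:,1]-a[:,1]*b[:,0]).sum(),(a*b).sum())
R=np.array([[np.cos(th),-np.sin(th)],[np.sin(th),np.cos(th)]]);D=L.mean(0)-R@M.mean(0)
print('yaw',th,'dial',D,'res',(L-(M@R.T+D)).round(4).tolist())
np.savez('clk.npz',R=R,D=D,th=th)
tip=ray('top',(447.5/1.5,267/1.5),.180);print('tip clk',R.T@(tip[:2]-D))
pf=R@np.array([.03,.125])+D;print('rocker_far',pf)
tp=lambda x,y,z:list(R@np.array([x,y])+D)+[z]
print(proj('top',[tp(.03,.125,.185),tp(0,0,.182),tp(-.0465,0,.182)])*1.5)
E
```

```text
ring [346.1 171. ] [ 0.5443 -0.1168  0.161 ]
disc [271.2 149. ] [0.5799 0.0049 0.161 ]
dot [317.9 124.8] [ 0.6219 -0.072   0.161 ]
yaw -0.2791937143208796 dial [ 0.5621388  -0.05559314] res [[-0.0008, -0.0016], [0.0006, 0.0009], [0.0002, 0.0007]]
tip clk [-0.03748449  0.00757528]
rocker_far [0.62542473 0.05629918]
[[359.60854559 175.95182425]
 [464.41068008 235.15427644]
 [452.2826629  276.85021918]]
```

```bash
cat >> h.py <<'E'
from scipy.spatial.transform import Rotation as Ro
def shifts(pts):
    s=env.observe();w,x,y,z=s['ee_rot'];T=Ro.from_quat([x,y,z,w]);k=np.load('clk.npz')
    print('tcp clk',(k['R'].T@(s['tcp_pos'][:2]-k['D'])).round(4),'z',s['tcp_pos'][2].round(4),'f',np.round(s['ft_force'],1),'t',s['time'])
    for p in pts:
        g=np.r_[k['R']@np.array(p[:2])+k['D'],p[2]];print(p,T.inv().apply(g-s['tcp_pos']).round(3).tolist())
E
python3 - <<'E'
from h import *
im=env.get_image('top');k=np.load('clk.npz')
L=np.array([ray('top',u,.161)[:2] for u in [(344.7,170.6),(271.2,149),(317.9,124.8)]])
M=np.array([[0,-.062],[0,.062],[.062,0]])
a,b=M-M.mean(0),L-L.mean(0);th=np.arctan2((a[:,0]*b[:,1]-a[:,1]*b[:,0]).sum(),(a*b).sum())
R=np.array([[np.cos(th),-np.sin(th)],[np.sin(th),np.cos(th)]]);D=L.mean(0)-R@M.mean(0)
print(th,D);np.savez('clk.npz',R=R,D=D,th=th)
shifts([(-.038,.042,.231)])
E
```

```text
-0.2837115885408735 [ 0.56230819 -0.05470706]
tcp clk [-0.5245  0.4943] z 0.2312 f [-0.6 -0.2 -1.2] t 1.5
(-0.038, 0.042, 0.231) [-0.509, -0.427, 0.0]
```

jog_arm:
  steps:
    - [[0, 0, -0.05], [-0.509, -0.427, 0], 0]
    - [[0, 0, -0.05], [-0.509, -0.427, 0], 0]
    - [[0, 0, -0.05], [-0.509, -0.427, 0], 0]
    - [[0, 0, -0.05], [-0.509, -0.427, 0], 0]
    - [[0, 0, -0.05], [-0.509, -0.427, 0], 0]
    - [[0, 0, -0.05], [-0.509, -0.427, 0], 0]
    - [[0, 0, -0.05], [-0.509, -0.427, 0], 0]
    - [[0, 0, -0.05], [-0.509, -0.427, 0], 0]
    - [[0, 0, -0.05], [-0.509, -0.427, 0], 0]
    - [[0, 0, -0.05], [-0.509, -0.427, 0], 0]
    - [[0, 0, -0.05], [-0.509, -0.427, 0], 0]
    - [[0, 0, -0.05], [-0.509, -0.427, 0], 0]
    - [[0, 0, -0.05], [-0.509, -0.427, 0], 0]
    - [[0, 0, -0.05], [-0.509, -0.427, 0], 0]
    - [[0, 0, -0.05], [-0.509, -0.427, 0], 0]
    - [[0, 0, -0.05], [-0.509, -0.427, 0], 0]
    - [[0, 0, -0.05], [-0.509, -0.427, 0], 0]
    - [[0, 0, -0.05], [-0.509, -0.427, 0], 0]
    - [[0, 0, -0.05], [-0.509, -0.427, 0], 0]
    - [[0, 0, -0.05], [-0.509, -0.427, 0], 0]

```text
time: 3.5
tcp_pos: [0.5373, -0.0031, 0.2315]
ee_rot: [0.0, 0.141, 0.99, -0.0]
ft_force: [1.0, 0.1, -0.2]
grip_width: 0.001
finger_force: 0.0
```

Run:
```python
from h import *
shifts([(-.038,.042,.170)])
save('wrist','w1.png')
k=np.load('clk.npz');tp=lambda x,y,z:list(k['R']@np.array([x,y])+k['D'])+[z]
print(proj('wrist',[tp(0,-.062,.161),tp(0,.062,.161),tp(.062,0,.161),tp(0,0,.182)])*1.5)
```

```text
tcp clk [-0.0384  0.0425] z 0.2315 f [ 1.   0.1 -0.2] t 3.5
(-0.038, 0.042, 0.17) [-0.0, -0.001, 0.061]
[[181.63855247 375.24893553]
 [423.09181154 375.35007283]
 [308.12742287 474.48436455]
 [295.36233726 397.49117289]]
```

View pics/w1.png

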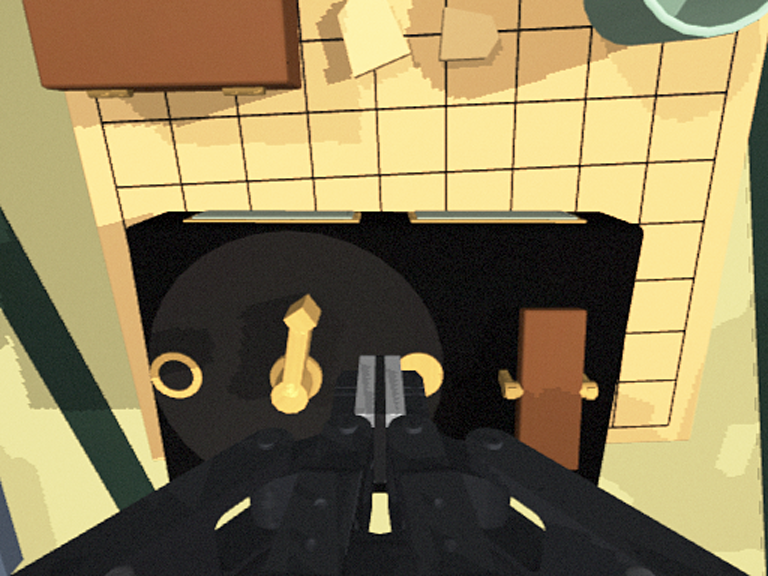

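The wrist view confirms the fit: the ring shows at (176,375), the hub at (293,393), the pointer tip at (304,300), and the shut fingers at (380,360), left of nothing fragile. Next I'll descend and push along the arc, stopping short of the ring.

jog_arm:
  steps:
    - [[0, 0, 0], [0, 0, 0.02], 0]
    - [[0, 0, 0], [0, 0, 0.04], 0]
    - [[0, 0, 0], [0, 0, 0.055], 0]
    - [[0, 0, 0], [0, 0, 0.061], 0]
    - [[0, 0, 0], [-0.002, -0.008, 0.061], 0]
    - [[0, 0, 0], [-0.004, -0.016, 0.061], 0]
    - [[0, 0, 0], [-0.004, -0.02, 0.061], 0]
    - [[0, 0, 0], [-0.003, -0.024, 0.061], 0]
    - [[0, 0, 0], [-0.002, -0.027, 0.061], 0]
    - [[0, 0, 0], [-0.001, -0.03, 0.061], 0]
    - [[0, 0, 0], [0, -0.034, 0.061], 0]
    - [[0, 0, 0], [0.001, -0.038, 0.061], 0]
    - [[0, 0, 0], [0.001, -0.042, 0.061], 0]
    - [[0, 0, 0], [0.001, -0.046, 0.061], 0]
    - [[0, 0, 0], [0, -0.05, 0.061], 0]
    - [[0, 0, 0], [-0.001, -0.053, 0.061], 0]
    - [[0, 0, 0], [-0.002, -0.057, 0.061], 0]
    - [[0, 0, 0], [-0.004, -0.06, 0.061], 0]
    - [[0, 0, 0], [-0.007, -0.064, 0.061], 0]
    - [[0, 0, 0], [-0.009, -0.067, 0.061], 0]

```text
time: 5.55
tcp_pos: [0.5273, -0.0711, 0.1701]
ee_rot: [-0.0, 0.142, 0.99, -0.0]
ft_force: [1.0, 1.5, -1.3]
grip_width: 0.004
finger_force: 1.2
```

Run:
```python
from h import *
shifts([(-.019,-.034,.170)])
save('wrist','w2.png')
```

```text
tcp clk [-0.029  -0.0255] z 0.1701 f [ 1.   1.5 -1.3] t 5.55
(-0.019, -0.034, 0.17) [-0.01, -0.008, 0.0]
```

View pics/w2.png

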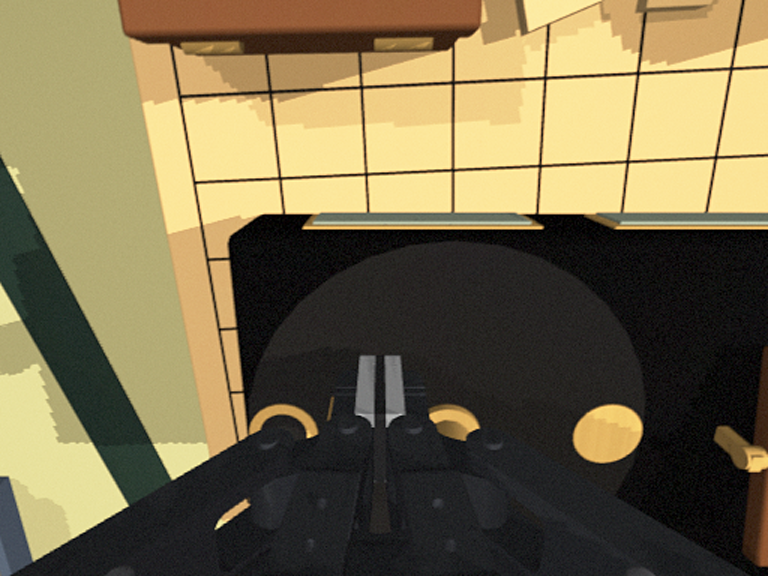

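The pointer's edge shows at (331,408), next to the ring at (283,425), so the finger is behind it. I'll push the rest of the way, back off and lift.

jog_arm:
  steps:
    - [[0, 0, 0], [-0.003, -0.003, 0], 0]
    - [[0, 0, 0], [-0.006, -0.006, 0], 0]
    - [[0, 0, 0], [-0.008, -0.007, 0], 0]
    - [[0, 0, 0], [-0.01, -0.008, 0], 0]
    - [[0, 0, 0], [-0.01, -0.008, 0], 0]
    - [[0, 0, 0], [0, -0.008, 0], 0]
    - [[0, 0, 0], [0.012, -0.008, 0], 0]
    - [[0, 0, 0], [0.025, -0.008, -0.01], 0]
    - [[0, 0, 0], [0.025, 0.02, -0.05], 0]
    - [[0, 0, 0], [0.02, 0.06, -0.05], 0]
    - [[0, 0, 0], [0.02, 0.08, -0.05], 0]
    - [[0, 0, 0], [0.02, 0.08, -0.05], 0]

```text
time: 6.8
tcp_pos: [0.5304, 0.014, 0.2215]
ee_rot: [0.001, 0.141, 0.99, 0.0]
ft_force: [-1.0, 0.1, -0.8]
grip_width: 0.002
finger_force: 0.0
```

Run:
```python
from h import *
shifts([(.03,.125,.231),(.03,.125,.185)])
save('wrist','w3.png')
k=np.load('clk.npz');tp=lambda x,y,z:list(k['R']@np.array([x,y])+k['D'])+[z]
print(proj('wrist',[tp(0,-.062,.161),tp(0,.062,.161),tp(0,0,.182),tp(0,-.0465,.182),tp(.03,.125,.184)])*1.5)
```

```text
tcp clk [-0.0498  0.057 ] z 0.2215 f [-1.   0.1 -0.8] t 6.8
(0.03, 0.125, 0.231) [-0.08, 0.068, -0.009]
(0.03, 0.125, 0.185) [-0.08, 0.068, 0.037]
[[149.81886651 405.96831129]
 [397.61847405 406.46806397]
 [263.8434249  431.94076521]
 [162.26194968 431.73554135]
 [531.41779757 488.8669674 ]]
```

View pics/w3.png

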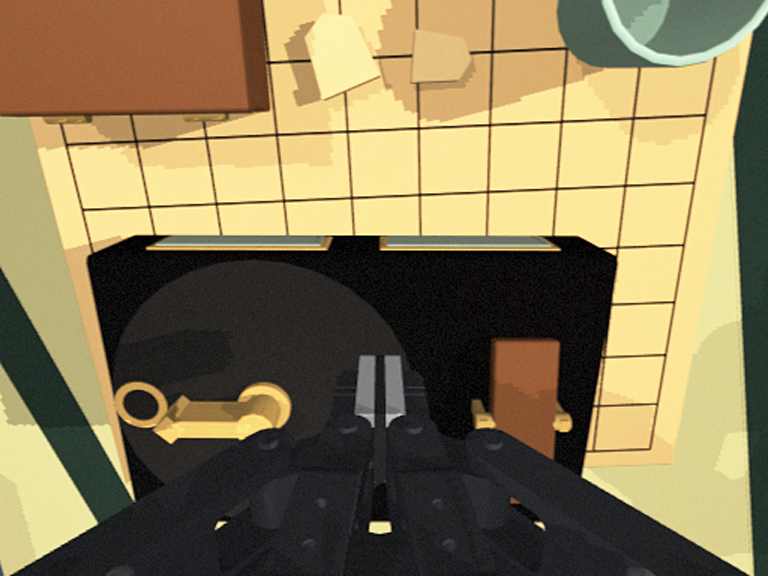

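The pointer now lies next to the ring: tip at about (157,438), ring at (141,405), hub at (264,408). It may be about 0.1 rad too far. I'll move over the rocker and check from above.

jog_arm:
  steps:
    - [[0, 0, 0], [-0.03, 0.03, -0.009], 0]
    - [[0, 0, 0], [-0.06, 0.05, -0.009], 0]
    - [[0, 0, 0], [-0.08, 0.068, -0.009], 0]
    - [[0, 0, 0], [-0.08, 0.068, -0.009], 0]
    - [[0, 0, 0], [-0.08, 0.068, -0.009], 0]
    - [[0, 0, 0], [-0.08, 0.068, -0.009], 0]

```text
time: 7.45
tcp_pos: [0.6249, 0.0535, 0.2291]
ee_rot: [-0.001, 0.142, 0.99, -0.0]
ft_force: [-0.7, 0.7, -0.2]
grip_width: 0.001
finger_force: 0.0
```

Run:
```python
from h import *
shifts([(.03,.125,.185)])
k=np.load('clk.npz');tp=lambda x,y,z:list(k['R']@np.array([x,y])+k['D'])+[z]
im=env.get_image('top');im2=env.get_image('wrist')
a=cv2.resize(im[90:220,200:390,::-1],(760,520),interpolation=cv2.INTER_CUBIC)[:,330:]
b=cv2.resize(im2[:,:,::-1],(373,280))
o=np.zeros((520,800,3),np.uint8);o[:,:430]=a;o[:280,430:800]=b[:,:370];cv2.imwrite('pics/t4.png',o)
P=proj('top',[tp(0,-.062,.161),tp(0,0,.182),tp(0,-.0465,.182),tp(.0465*np.sin(.1),-.0463,.182)])
print((P-[200,90])*4-[330,0])
for c in ['top','wrist']:
  for n in ['pointer_tip','mark_ring','rocker_far']: print(c,n,[( (np.array(d['point'])*[512,384]).round(1),round(d['confidence'],2)) for d in env.find_in(c,n)[:2]])
```

```text
tcp clk [0.0298 0.1214] z 0.2291 f [-0.7  0.7 -0.2] t 7.45
(0.03, 0.125, 0.185) [-0.0, 0.004, 0.044]
[[248.0338066  322.0954422 ]
 [106.17407929 266.63874636]
 [220.465198   300.02287906]
 [223.10920653 288.82697582]]
top pointer_tip [(array([332.2, 167.1]), 0.6), (array([339.4, 158.4]), 0.53)]
top mark_ring [(array([351.1, 168.8]), 0.47)]
top rocker_far [(array([337. , 160.5]), 0.3)]
wrist pointer_tip [(array([ 45.9, 167.3]), 0.67)]
wrist mark_ring []
wrist rocker_far [(array([259.8, 169.7]), 0.96)]
```

View pics/t4.png

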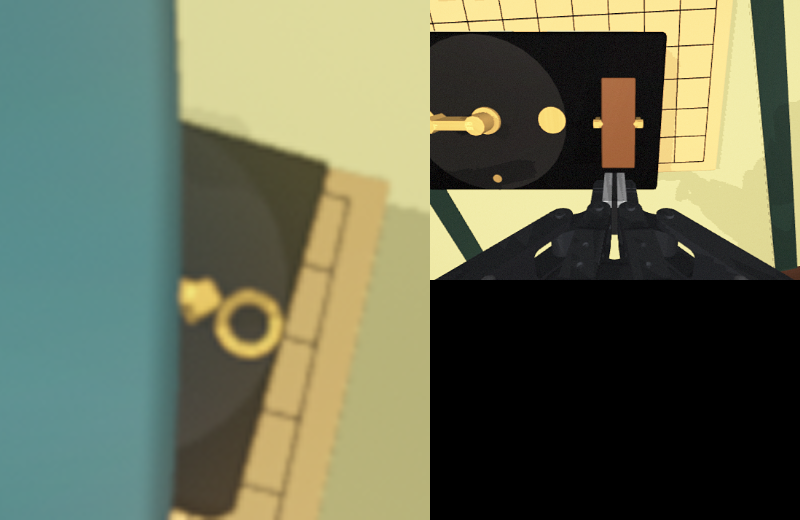

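In the top crop the tip (220,300) is on its expected spot for a perfect aim, and the ring is at (248,322), so the pointer is right. The wrist view shows the fingers over the rocker's far end. Now I'll press.

jog_arm:
  steps:
    - [[0, 0, 0], [-0.002, 0.003, 0.015], 0]
    - [[0, 0, 0], [-0.002, 0.003, 0.03], 0]
    - [[0, 0, 0], [-0.002, 0.003, 0.038], 0]
    - [[0, 0, 0], [-0.002, 0.003, 0.041], 0]
    - [[0, 0, 0], [-0.002, 0.003, 0.043], 0]
    - [[0, 0, 0], [-0.002, 0.003, 0.045], 0]
    - [[0, 0, 0], [-0.002, 0.003, 0.047], 0]
    - [[0, 0, 0], [-0.002, 0.003, 0.049], 0]
    - [[0, 0, 0], [-0.002, 0.003, 0.051], 0]
    - [[0, 0, 0], [-0.002, 0.003, 0.053], 0]
    - [[0, 0, 0], [-0.002, 0.003, 0.054], 0]
    - [[0, 0, 0], [-0.002, 0.003, 0.054], 0]

```text
time: 9.05
tcp_pos: [0.6294, 0.0568, 0.1752]
ee_rot: [0.0, 0.142, 0.99, -0.0]
ft_force: [0.7, -0.8, 0.1]
grip_width: 0.002
finger_force: 0.4
```

jog_arm:
  steps:
    - [[0, 0, 0], [0, 0, 0.001], 0]
    - [[0, 0, 0], [0, 0, 0.002], 0]
    - [[0, 0, 0], [0, 0, 0.003], 0]
    - [[0, 0, 0], [0, 0, 0.003], 0]

```text
time: 9.45
tcp_pos: [0.6294, 0.0568, 0.1728]
ee_rot: [0.0, 0.142, 0.99, -0.0]
ft_force: [0.6, -0.6, 4.3]
grip_width: 0.001
finger_force: 2.1
```

jog_arm:
  steps:
    - [[0, 0, 0], [0, 0, 0.0005], 0]
    - [[0, 0, 0], [0, 0, 0.001], 0]
    - [[0, 0, 0], [0, 0, 0.001], 0]

```text
time: 9.75
tcp_pos: [0.6295, 0.0568, 0.1725]
ee_rot: [0.0, 0.142, 0.99, 0.0]
ft_force: [-1.4, -0.2, 9.2]
grip_width: 0.003
finger_force: 4.5
```

The force climbed to 9 N with no further travel, so the rocker is at its stop. I'll lift, move away and check.

jog_arm:
  steps:
    - [[0, 0, 0], [0, 0, -0.02], 0]
    - [[0, 0, 0], [0, 0, -0.05], 0]
    - [[0, 0, 0], [0, 0, -0.09], 0]
    - [[0, 0, 0], [0, 0.05, -0.12], 0]
    - [[0, 0, 0], [0, 0.1, -0.14], 0]
    - [[0, 0, 0], [0, 0.15, -0.14], 0]
    - [[0, 0, 0], [0, 0.2, -0.14], 0]
    - [[0, 0, 0], [0, 0.25, -0.14], 0]
    - [[0, 0, 0], [0, 0.25, -0.14], 0]
    - [[0, 0, 0], [0, 0.25, -0.14], 0]
    - [[0, 0, 0], [0, 0.25, -0.14], 0]

```text
time: 10.85
tcp_pos: [0.699, 0.2956, 0.3105]
ee_rot: [-0.001, 0.142, 0.99, -0.001]
ft_force: [0.0, -0.5, -0.2]
grip_width: 0.001
finger_force: 0.0
```

Run:
```python
from h import *
im=env.get_image('top');i2=env.get_image('scene')
a=cv2.resize(im[85:225,200:390,::-1],(543,400),interpolation=cv2.INTER_CUBIC)[:,:400]
a=cv2.resize(im[85:225,195:375,::-1],(450,350),interpolation=cv2.INTER_CUBIC)
b=cv2.resize(i2[135:240,170:275,::-1],(350,350),interpolation=cv2.INTER_CUBIC)
cv2.imwrite('pics/f.png',np.hstack([a,b]))
k=np.load('clk.npz');tp=lambda x,y,z:list(k['R']@np.array([x,y])+k['D'])+[z]
print((proj('top',[tp(0,-.062,.161),tp(0,0,.182),tp(0,-.0465,.182)])-[195,85])*2.5, env.observe()['time'])
```

```text
[[373.77112912 213.80965138]
 [285.10879955 179.14921648]
 [356.54074875 200.01429941]] 10.95
```

View pics/f.png

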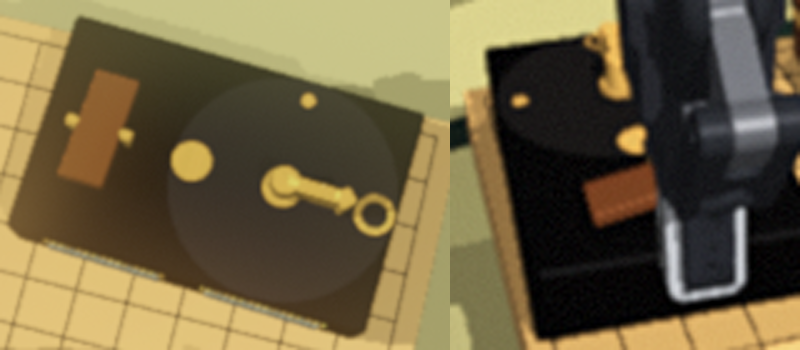

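The top crop shows the pointer from the hub (285,183) through the tip (352,200) to the ring (374,214), so it is aligned. In the scene crop the rocker's far end at (590,205) is now low. I'll hand in.

```bash
python3 -c "
from h import *
print(env.sign_off())"
```

```text
the job is handed in; nothing more can be done
None
```

I turned the pointer to the ring mark, pressed the rocker to its stop, moved the arm clear, and handed the job in at about 11 s; the hand-in returned no verdict.

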